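# Clear the cementing jig and hold the square in its corner

## Task

Pick up the dark metal square by its wooden grip and use it to sweep the three loose spacer blocks off the jig's board into the sunken trough at its end, without touching the blocks with the gripper or arm and without shifting the other things on the bench. Then bring the square, flat on the board, into the corner between the jig's two fences and press its outer corner home until one outer edge is flush against the long far fence and the other against the side fence. Finish while still gripping the square and pressing it against both fences: do not let go.

Things in the scene. Friction and masses are not known exactly. Their poses are not given: they have to be found in the camera images.
- jig: plywood cementing jig fixed to the bench: a board, top 35 mm above the bench, with two wooden fences meeting in a right-angled corner and a sunken trough at the other end. Origin on the bench straight under the inner corner; x points from the open floor to the long far fence, y to the side fence, z up. The open floor spans x -200..0, y -235..0 mm; the trough begins at its edge y = -235
- trough (a point): middle of the trough's floor, 5 mm above the bench, at x -97, y -275 mm of the jig; axes as the jig's. The trough spans jig x -194..0, y -315..-235 mm and is open on the board's side (a 30 mm drop); its end wall and far wall rise 55 mm, its near wall 33 mm above the bench
- jig_corner (a point): the inner corner of the two fences, at the level of the board's top; axes as the jig's
- plate: the jig's plate, its long far fence: waxed, fairly slippery wooden strip 25 mm wide, 260 mm long, rising 20 mm above the board; its inner face is the plane x = 0 of the jig, from y = 25 to -235 mm; origin and axes as the jig's
- stud: the jig's stud, its side fence: waxed, fairly slippery wooden strip 25 mm wide, 200 mm long, rising 20 mm above the board; its inner face is the plane y = 0 of the jig, from x = -200 to 0 mm; origin and axes as the jig's
- square_grip (a point): centre of the wooden grip bar of the dark metal square, 37 mm above the square's underside. The bar is 20 mm wide (square's x), 70 mm long (square's y), its top 62 mm and the metal under it 10 mm above the underside; axes as the square's. Measured from here the square's outer corner is at x = +50, y = +55 mm
- square_corner (a point): the square's outer corner, at its underside; axes as the square's
- square: dark metal square, about 0.4 kg: a flat L 12 mm thick, legs 28 mm wide, a thin web and a grip bar inside the L. Origin at the underside, 37 mm below the grip centre. Long leg: outer edge at x = +50, y -115..+55 mm; short leg: outer edge at y = +55, x -60..+50 mm; z up. Seated in the corner its axes are parallel to the jig's
- block0_mid (a point): centre of a loose dark wooden spacer block, 34 x 24 x 20 mm high, about 15 g, lying on the jig's board
- block1_mid (a point): centre of a loose dark wooden spacer block, 28 x 28 x 22 mm high, about 15 g, lying on the jig's board
- block2_mid (a point): centre of a loose dark wooden spacer block, 38 x 22 x 20 mm high, about 15 g, lying on the jig's board
- blank_big: bystander: clear glass disc, 130 mm across, 22 mm high; origin at the centre of its underside
- blank_small: bystander: clear glass disc, 60 mm across, 12 mm high; origin at the centre of its underside
- amber_bottle: bystander: amber glass bottle, 60 mm across, 120 mm high; origin at the centre of its underside
- jar: bystander: clear glass jar with a steel lid, 64 mm across, 80 mm high; origin at the centre of its underside
- weight: bystander: brass knobbed weight, 42 mm across, 54 mm high; origin at the centre of its underside
- lap_knob: bystander: black knobbed polishing lap, 64 mm across, 50 mm high; origin at the centre of its underside
- wood_box: bystander: closed wooden box, 80 x 130 x 60 mm high; origin at the centre of its underside
- block0: the same block as a whole; origin at the centre of its underside
- block1: the same block as a whole; origin at the centre of its underside
- block2: the same block as a whole; origin at the centre of its underside
Things that resemble listed ones, but are neither listed nor needed, are in the scene too. Of the things like the square, leave any that is green; of the rest the larger one is meant.

How it is judged:
By the outcome, as a careful person would: the job done as asked, in the order asked, and still so for the second after the job is handed in, while the arm keeps its last pose, push and grip.
It also fails if it takes over 72 s, if anything falls off the work surface, if the arm or the gripper's body presses on something with over 40 N, if the wrist force passes 120 N, or if a joint passes its speed limit or range.

## Robot

A 7-joint arm with a two-finger parallel gripper is mounted at the origin on the work surface. World frame = base frame: x ahead of the robot, y to its left, z up, the work surface at z = 0. Lengths are in m, angles in rad, forces in N, time in s.
With the tool pointing down it reaches from about 0.4 to 0.85 m from the base axis. Payload 6.9 kg.
Tool frame: the origin (TCP) lies midway between the tips of the shut fingers; the grasp point (between the pads) lies behind it (ctrl.pinch_z is the z of the grasp point in the tool frame, in m); z points along the fingers, y is the direction in which the jaws open and shut (so a half turn about z gives the same grasp; the last joint's range is limited). The gripper opens to 85 mm and grips with 20 to 120 N. Pads are 22 mm wide; open, the fingers measure 114 mm over their backs; the gripper's body (76 mm by 85 mm) begins 54 mm behind the grasp point. The pads swing forward as they close: fully open they stand 13 mm farther back than shut.
Start: joints at [1.242, 0.507, -0.238, 1.5, 0.126, 1.149, -0.155], TCP at [0.263, -0.567, 0.231] pointing down, gripper open.
Joint ranges: [-3.08, 3.08], [-0.24, 2.05], [-1.43, 1.35], [0, 2.5], [-1.52, 4.66], [0.17, 1.96], [-2.89, 2.89]. Speed limits (rad/s): [2.39, 2.39, 3.14, 3.14, 3.14, 3.14, 3.14].

## Interface

Orientations are given as a unit quaternion [w, x, y, z].
In Python, from station import ctrl, get_state, vision, ticket, models gives the robot as it stands. Calls block until the motion is done:
- ctrl.movep(position, orientation): joint-space move of the TCP to a pose.
- ctrl.movel(position, frame=None, max_speed=0.15): straight line of the TCP; frame=None keeps the orientation; max_speed is the mean speed in m/s.
- ctrl.set_joints(angles): joint-space move.
- ctrl.ungrasp() and ctrl.close_gripper(force=None): open the fingers fully, or close them until they stop; force is the grip in N (None keeps the last).
- ctrl.pause(seconds).
- ctrl.ik(position, orientation): joint angles nearest the present ones, or None.
- get_state(): the state.
- vision.grab_frame(name): name is "scene" or "side" or "wrist"; returns (picture, depth): 384x512x3 uint8, blue, green, red; 384x512 float32, m along the optical axis (not along the pixel's ray), 0 where there is no reading.
- vision.camera_info(name): a dict with "mtx" (3x3 intrinsics, pixels), "dist_coeffs" ([k1, k2, p1, p2, k3] as OpenCV has them; the pictures are not rectified), "R" (3x3) and "t" (3): a world point X has camera coordinates R X + t; the wrist camera has in their place "hand_eye" (4x4, takes a point from camera to tool coordinates, whose origin is the TCP and whose axes are the flange's). Camera axes: x right, y down, z forward; pixel columns grow to the right and rows downward; lengths in m; the calibration is good to about 2 mm. A picture is of the moment at which its call begins: read the wrist's pose just before it. camera_info takes no time and is no camera call.
A pose or a line that the arm cannot do raises ctrl.Unreachable and nothing moves.
- ticket.close_job(): hands the job in, once; it reports no verdict.
Trained networks look in the newest picture that a camera, given by its name, has taken for a name from the list of things; names that differ only in an ending like _2 or _b are one class to them, and where a whole thing is asked for, a point or a joint stands for the part that bears it (a point fixed in the world has none). Each returns a list of dicts, best first, with "p" (0 to 1); they miss things now and then, are a little off and sometimes report something else, mostly with a low value. They report only what shows in the picture. A call takes as long as a camera call. They do not tell look-alikes from the thing itself.
- models.recognise(camera, target): "point" ([column, row] in pixels, amid what is visible of it).
- models.masks_of(camera, target): "mask" (384x512 bool, what is visible of it) and "point" ([column, row] in pixels, amid what is visible of it).
The state is a dict: "time": time; "qpos": joint angles; "qd": joint speeds; "tau": joint torques, N m; "tcp_pos": TCP position; "eef_rot": TCP orientation; "contact_force": force on the tool from outside, world axes, zero at the start; "wrist_torque": the same for the moment, N m; "width": finger opening in m.
Only numpy, scipy, OpenCV 4.12 (cv2) and the standard library are available. Lean on these libraries where they do the work, as an engineer would, in place of code of your own. Each camera call takes 0.05 s, during which the arm holds its last target.

## Working session

There is one attempt and no reset: what is moved stays moved. The work goes in short steps, each a Python script; the robot and the scene stay as the last script left them, time stands still between calls to the robot, and variables do not carry over. Pictures are saved under pics/ and viewed, and the job is handed in when it is done.

```bash
ls; mkdir -p pics; python3 - <<'E'
from station import ctrl, get_state, vision, ticket, models
import cv2
s=get_state(); print(s, ctrl.pinch_z)
for c in ("scene","side","wrist"):
    im,d=vision.grab_frame(c); cv2.imwrite(f"pics/{c}0.png",im); print(c,vision.camera_info(c))
E
```

```text
pics
{'time': 0.0, 'qpos': array([ 1.24250906,  0.50831791, -0.23754381,  1.5011601 ,  0.12571054,
        1.14889478, -0.15481139]), 'qd': array([-1.05013541e-03,  9.32652962e-05, -1.49276900e-03,  7.48286971e-04,
       -4.53024565e-04,  3.70878912e-05,  3.88364566e-04]), 'tau': array([-3.92523079e-04, -6.20588708e+01, -2.18718074e+00, -2.49647427e+01,
        1.25497417e-02,  1.20712887e-02, -2.16867591e-05]), 'tcp_pos': array([ 0.26241299, -0.5666756 ,  0.2304333 ]), 'eef_rot': array([-8.68817744e-04,  9.76567024e-01,  2.15211636e-01, -2.10966185e-04]), 'contact_force': array([-0.53894574,  0.61039816,  0.56311848]), 'wrist_torque': array([ 0.02299793, -0.03465299, -0.00173054]), 'width': 0.08567697073148975} -0.0187
scene {'mtx': array([[358.19101723,   0.        , 257.24299711],
       [  0.        , 358.19101723, 195.78350485],
       [  0.        ,   0.        ,   1.        ]]), 'dist_coeffs': array([0.02373369, 0.        , 0.        , 0.        , 0.        ]), 'R': array([[-0.34363048,  0.93902431,  0.01230572],
       [ 0.73935658,  0.27859612, -0.61297312],
       [-0.5790
[... 457 characters left out ...]
15591218, -0.68983725, -0.70697664]]), 't': array([0.53611331, 0.08374589, 1.40514074])}
wrist {'mtx': array([[321.97432247,   0.        , 260.82702382],
       [  0.        , 321.97432247, 191.35602165],
       [  0.        ,   0.        ,   1.        ]]), 'dist_coeffs': array([-0.09174876,  0.        ,  0.        ,  0.        ,  0.        ]), 'hand_eye': array([[ 5.00299844e-04, -9.44570794e-01, -3.28307425e-01,
         8.43536354e-02],
       [ 9.99999638e-01,  6.98504863e-04, -4.85787459e-04,
         1.63537473e-07],
       [ 6.88184979e-04, -3.28307063e-01,  9.44570801e-01,
        -1.42698812e-01],
       [ 0.00000000e+00,  0.00000000e+00,  0.00000000e+00,
         1.00000000e+00]])}
```

View pics/scene0.png

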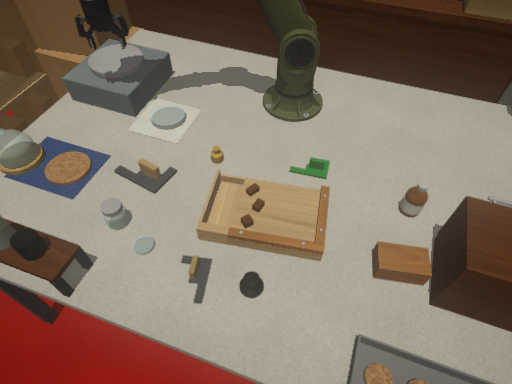

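View pics/side0.png

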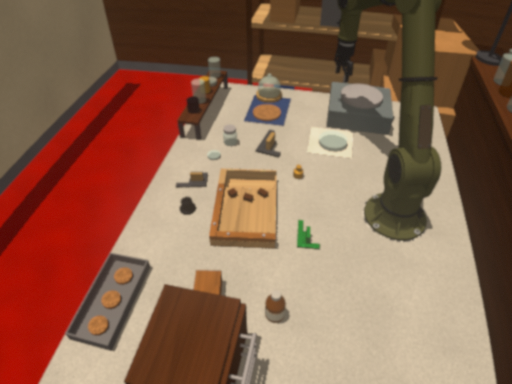

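View pics/wrist0.png

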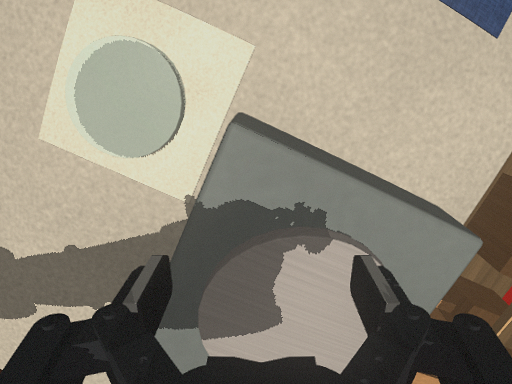

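Square candidates in the scene picture are dark at (150,172), dark at (200,275) and green at (313,167). The green one is excluded, so I'll measure the two dark ones to find the larger.

```bash
cat > h.py <<'E'
from station import ctrl, get_state, vision, ticket, models
import cv2, numpy as np
from scipy.spatial.transform import Rotation as Ro
def RT(c, st=None):
    """cam->world R,t"""
    i=vision.camera_info(c)
    if c!='wrist':
        R=np.array(i['R']); t=np.array(i['t']); return R.T,-R.T@t
    H=np.array(i['hand_eye']); q=st['eef_rot']
    Rw=Ro.from_quat([q[1],q[2],q[3],q[0]]).as_matrix()
    return Rw@H[:3,:3], Rw@H[:3,3]+st['tcp_pos']
def grab(c):
    st=get_state(); im,d=vision.grab_frame(c); return im,d,st
def rays(c,px):
    i=vision.camera_info(c)
    u=cv2.undistortPoints(np.array(px,float).reshape(-1,1,2),i['mtx'],np.array(i['dist_coeffs'])).reshape(-1,2)
    return np.c_[u,np.ones(len(u))]
def cloud(c,d,st=None):
    yy,xx=np.mgrid[:384,:512]
    r=rays(c,np.c_[xx.ravel(),yy.ravel()])
    R,t=RT(c,st)
    P=(r*d.reshape(-1,1))@R.T+t
    P[d.ravel()==0]=np.nan
    return P.reshape(384,512,3)
def onplane(c,px,z,st=None):
    R,t=RT(c,st); r=rays(c,px)@R.T
    return t+r*((z-t[2])/r[:,2])[:,None]
def project(c,P,st=None):
    R,t=RT(c,st); i=vision.camera_info(c)
    Q=(np.atleast_2d(P)-t)@R
    return cv2.projectPoints(Q,np.zeros(3),np.zeros(3),i['mtx'],np.array(i['dist_coeffs']))[0].reshape(-1,2)
E
python3 - <<'E'
from h import *
np.set_printoptions(precision=3,suppress=True)
for c in ("scene","side"):
    im,d,st=grab(c); P=cloud(c,d,st)
    np.save(f"{c}_P.npy",P)
    for n in ("square","square_grip","block0","block1","block2","jig","jig_corner","amber_bottle","jar","weight","lap_knob","blank_small","blank_big","wood_box"):
        for k in models.masks_of(c,n)[:4]:
            m=k['mask']; q=P[m]; q=q[~np.isnan(q[:,0])]
            if k['p']<.15: continue
            if len(q)<3: print(c,n,k['p'],k['point']);continue
            print(c,n,round(k['p'],2),np.round(k['point'],1),m.sum(),np.median(q,0),q[:,2].max(), 
              cv2.minAreaRect(q[:,:2].astype(np.float32)))
    # crops
    for nm,(x,y) in dict(a=(150,172),b=(200,275)).items() if c=="scene" else dict(a=(268,142),b=(192,180)).items():
        s=im[max(0,y-40):y+40,x-50:x+50]; cv2.imwrite(f"pics/{c}_{nm}.png",cv2.resize(s,None,fx=5,fy=5,interpolation=cv2.INTER_CUBIC))
print(get_state()['time'])
E
cd pics; python3 -c "
import cv2,numpy as np
r=[np.hstack([cv2.resize(cv2.imread(f'{c}_{n}.png'),(400,300)) for n in 'ab']) for c in('scene','side')]
cv2.imwrite('crops.png',np.vstack(r))"
```

```text
scene square 0.72 [197.4 271.5] 737 [ 0.792 -0.016  0.009] 0.04826456684163383 ((0.8079468607902527, -0.03040837123990059), (0.12651552259922028, 0.07931334525346756), 12.944933891296387)
scene square 0.71 [216.1 155. ] 178 [ 0.395 -0.141  0.03 ] 0.05628528811017952 ((0.37458133697509766, -0.15348748862743378), (0.07239120453596115, 0.04122180491685867), 30.705644607543945)
scene square 0.68 [143.6 174.5] 1038 [ 0.546 -0.307  0.012] 0.06510574119860835 ((0.5235299468040466, -0.3376772105693817), (0.1721549928188324, 0.11132270842790604), 79.2494125366211)
scene square 0.58 [314.2 168.6] 468 [0.322 0.173 0.009] 0.04760703029638824 ((0.31244221329689026, 0.15444493293762207), (0.080177903175354, 0.1204419732093811), 8.054243087768555)
scene square_grip 0.79 [314.2 169.7] 496 [0.322 0.174 0.009] 0.04760703029638824 ((0.311046302318573, 0.15482811629772186), (0.08283476531505585, 0.12437574565410614), 8.054243087768555)
scene square_grip 0.68 [148.6 176.9] 1019 [ 0.546 -0.306  0.012] 0.06510574119860835 ((0.5233228802680969, -0.3387679159641266), (0.17437539994716644, 0.11132270842790604
[... 7478 characters left out ...]
12] 0.018113226284533823 ((0.7641609907150269, -0.20132485032081604), (0.052915044128894806, 0.059033382683992386), 16.172075271606445)
side blank_small 0.67 [238.9 210.9] 4698 [0.552 0.123 0.035] 0.06398684065281379 ((0.5631255507469177, 0.05707511305809021), (0.24089373648166656, 0.41387200355529785), 9.65829086303711)
side blank_big 0.83 [330.8 139.6] 493 [ 0.258 -0.388  0.022] 0.03175570419590512 ((0.26532334089279175, -0.4074522852897644), (0.13425692915916443, 0.1532214730978012), 40.243011474609375)
side wood_box 0.86 [208.6 282.1] 591 [0.585 0.446 0.059] 0.20057247240696618 ((0.5874935388565063, 0.48603498935699463), (0.0937168300151825, 0.15873631834983826), 12.717074394226074)
1.65
```

View pics/crops.png

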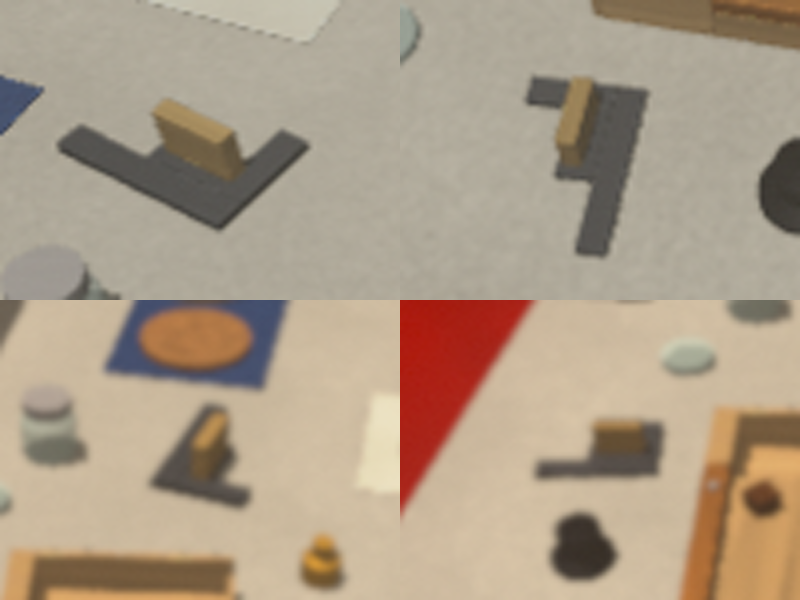

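The crops show the dark square at (150,172) is the larger one, with its bar top about 65 mm up against 48 mm and its long leg about 170 mm. I'll work out its rough pose and the jig's, then look closer with the wrist camera.

```bash
python3 - <<'E'
from h import *
np.set_printoptions(precision=4,suppress=True)
c='scene'
p=onplane(c,[(155,192.8),(115,170.6),(176,171.5)],.012); print(p[:,:2])
for a in(1,2):
    v=p[a]-p[0]; print(np.linalg.norm(v),np.degrees(np.arctan2(v[1],v[0])))
for z in(.062,):
    print(onplane(c,[(100+160/4,132+100/3.75),(100+235/4,132+140/3.75)],z))
# candidates wrist views
st=get_state()
for pos in ([.53,-.3,.25],[.55,.05,.28]):
  for yaw in np.arange(-180,180,30):
    R=Ro.from_euler('z',yaw,degrees=True)*Ro.from_quat([1,0,0,0]); q=R.as_quat(); q=[q[3],*q[:3]]
    j=ctrl.ik(pos,q); print(pos,yaw,None if j is None else np.round(j,2))
E
```

```text
[[ 0.5961 -0.2612]
 [ 0.5612 -0.4269]
 [ 0.4953 -0.2426]]
0.16933573640317723 -101.90442701243066
0.10253641342285434 169.51998777938937
[[ 0.524  -0.3437  0.062 ]
 [ 0.5427 -0.2669  0.062 ]]
[0.53, -0.3, 0.25] -180 [ 1.02  0.6  -0.95  1.51  0.5   1.29  1.58]
[0.53, -0.3, 0.25] -150 [ 1.12  0.7  -1.23  1.51  0.66  1.4   1.95]
[0.53, -0.3, 0.25] -120 [-0.12  0.7   1.15  1.52 -0.65  1.34 -2.57]
[0.53, -0.3, 0.25] -90 [ 0.35  0.47  0.19  1.52 -0.09  1.16 -2.58]
[0.53, -0.3, 0.25] -60 [ 0.44  0.46  0.06  1.52 -0.03  1.16 -2.11]
[0.53, -0.3, 0.25] -30 [ 0.52  0.46 -0.07  1.52  0.03  1.16 -1.65]
[0.53, -0.3, 0.25] 0 [ 0.6   0.47 -0.2   1.52  0.1   1.17 -1.19]
[0.53, -0.3, 0.25] 30 [ 0.67  0.47 -0.32  1.51  0.15  1.18 -0.72]
[0.53, -0.3, 0.25] 60 [ 0.75  0.49 -0.45  1.51  0.22  1.19 -0.26]
[0.53, -0.3, 0.25] 90 [ 0.82  0.51 -0.57  1.51  0.29  1.21  0.21]
[0.53, -0.3, 0.25] 120 [ 0.9   0.53 -0.7   1.51  0.35  1.23  0.67]
[0.53, -0.3, 0.25] 150 [ 0.96  0.56 -0.83  1.51  0.42  1.26  1.13]
[0.55, 0.05, 0.28] -180 [ 0.53  0.51 -1.08  1.61  0.46  1.3   0.95]
[0.55, 0.05, 0.28] -150 [ 0.59  0.57 -1.22  1.61  0.55  1.36  1.39]
[0.55, 0.05, 0.28] -120 [ 0.59  0.57 -1.22  1.61  0.55  1.36  1.91]
[0.55, 0.05, 0.28] -90 [-0.81  0.57  1.15  1.62 -0.54  1.31 -2.71]
[0.55, 0.05, 0.28] -60 [ 0.06  0.36 -0.29  1.61  0.11  1.19 -2.87]
[0.55, 0.05, 0.28] -30 [ 0.17  0.37 -0.45  1.61  0.17  1.2  -2.41]
[0.55, 0.05, 0.28] 0 [ 0.26  0.39 -0.59  1.61  0.23  1.21 -1.94]
[0.55, 0.05, 0.28] 30 [ 0.33  0.41 -0.7   1.61  0.28  1.22 -1.47]
[0.55, 0.05, 0.28] 60 [ 0.39  0.43 -0.79  1.61  0.32  1.24 -0.99]
[0.55, 0.05, 0.28] 90 [ 0.43  0.45 -0.88  1.61  0.36  1.25 -0.51]
[0.55, 0.05, 0.28] 120 [ 0.47  0.47 -0.95  1.61  0.4   1.27 -0.02]
[0.55, 0.05, 0.28] 150 [ 0.51  0.49 -1.02  1.61  0.43  1.29  0.46]
```

```bash
cat >> h.py <<'E'
def quat(yaw):
    q=(Ro.from_euler('z',yaw,degrees=True)*Ro.from_quat([1,0,0,0])).as_quat(); return [q[3],*q[:3]]
E
python3 - <<'E'
from h import *
import pickle
np.set_printoptions(precision=4,suppress=True)
D={}
def look(n,pos,yaw):
    ctrl.movep(pos,quat(yaw)); ctrl.pause(.2)
    im,d,st=grab('wrist'); cv2.imwrite(f'pics/{n}.png',im); D[n]=(im,d,st); print(n,st['tcp_pos'],st['time'])
look('wj',[.55,.05,.33],99)
look('ws',[.53,-.31,.23],78)
pickle.dump(D,open('D.pkl','wb'))
E
```

```text
wj [0.5501 0.0494 0.3298] 4.2917
ws [ 0.5308 -0.3086  0.2306] 5.9417
```

View pics/wj.png

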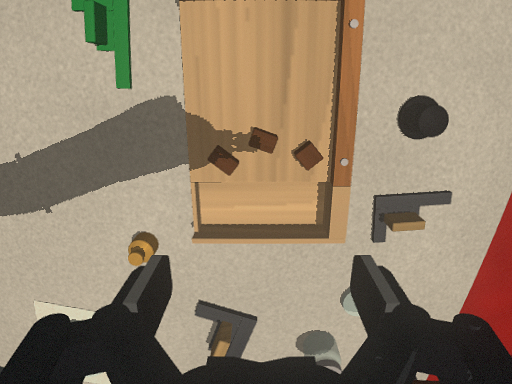

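View pics/ws.png

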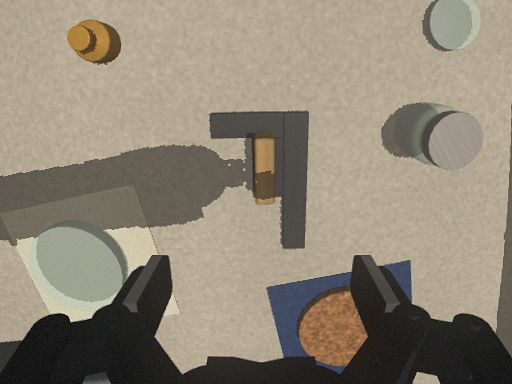

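```bash
python3 - <<'E'
from h import *
import pickle
np.set_printoptions(precision=4,suppress=True)
D=pickle.load(open('D.pkl','rb'))
im,d,st=D['ws']
P=cloud('wrist',d,st)
g=im.max(2)
print(im[125,230],im[180,295],im[165,200],im[60,300])
m=((g<85)).astype(np.uint8); m[:, :205]=0; m[:,315:]=0; m[:105]=0;m[255:]=0
cv2.imwrite('pics/m.png',m*255)
# edge scan: outer x edge (right side), outer y edge (top), far end
def sub(line):  # subpixel threshold crossing position of first >th -> from dark
    return None
gg=im.astype(float).mean(2)
def cross(v,lo,hi):
    t=(v[lo]+v[hi])/2
    for i in range(lo,hi):
        if (v[i]-t)*(v[i+1]-t)<=0: return i+(t-v[i])/(v[i+1]-v[i])
E1=np.array([(cross(gg[r],295,316),r) for r in range(120,242,3)])
E2=np.array([(c,cross(gg[:,c],105,118)) for c in range(216,303,3)],float)
E3=np.array([(c,cross(gg[:,c],240,256)) for c in range(288,302,2)],float)
W=[onplane('wrist',e,.012,st)[:,:2] for e in(E1,E2,E3)]
L=[cv2.fitLine(w.astype(np.float32),cv2.DIST_HUBER,0,.0005,.0005).ravel() for w in W]
for l in L: print(l,np.degrees(np.arctan2(l[1],l[0])))
def inter(a,b):
    s=np.linalg.solve(np.array([a[:2],-b[:2]]).T,b[2:]-a[2:]); return a[2:]+s[0]*a[:2]
C=inter(L[0],L[1]);E=inter(L[0],L[2]);print('corner',C,'end',E,np.linalg.norm(C-E))
# depth heights
q=P[120:240,290:302].reshape(-1,3);print('leg z',np.nanmedian(q[:,2]))
q=P[140:195,260:270].reshape(-1,3);print('bar z',np.nanmedian(q[:,2]),np.nanmean(q,0))
q=P[40:90,280:400].reshape(-1,3);print('bench z',np.nanmedian(q[:,2]))
ya=np.degrees(np.arctan2(*(C-E)[::-1]))-90
R=Ro.from_euler('z',ya,degrees=True).as_matrix()[:2,:2]
print('yaw',ya,'grip',C-R@[.05,.055])
# bar pixel check: bar top at z .062 corners 
b=onplane('wrist',[(255,133),(274,133),(274,204),(256,204)],.062,st);print(b.mean(0),b)
for c in('scene','side'):
    print(c,project(c,[[*C,0.012],[*E,.012]]))
E
```

```text
[75 76 81] [70 73 76] [ 85  96 103] [150 171 183]
[ 0.1908  0.9816  0.5773 -0.3473] 79.00309
[ 0.9821 -0.1886  0.5382 -0.2564] -10.869569
[ 0.9892 -0.1469  0.5477 -0.432 ] -8.447709
corner [ 0.5929 -0.2669] end [ 0.5605 -0.4339] 0.17016676
leg z 0.01203806947455982
bar z 0.062070549427077376 [ 0.5345 -0.3074  0.0621]
bench z 5.2664839540639274e-05
yaw -10.996887 grip [ 0.5333 -0.3113]
[ 0.5342 -0.3099  0.062 ] [[ 0.5324 -0.272   0.062 ]
 [ 0.5503 -0.2757  0.062 ]
 [ 0.5362 -0.3479  0.062 ]
 [ 0.5179 -0.3441  0.062 ]]
scene [[153.9071 191.5285]
 [113.2505 169.8628]]
side [[254.4215 149.4797]
 [268.4826 128.7638]]
```

```bash
python3 - <<'E'
from h import *
import pickle
np.set_printoptions(precision=4,suppress=True)
D=pickle.load(open('D.pkl','rb'))
im,d,st=D['wj']
P=cloud('wrist',d,st); Z=P[...,2]
np.set_printoptions(linewidth=200)
print(Z[60,320:370:2]);print(Z[176:190,200:300:30].T)
def fl(w): return cv2.fitLine(w[:,:2].astype(np.float32),cv2.DIST_HUBER,0,.0005,.0005).ravel()
e=[]
for r in range(4,176,3):
    z=Z[r,300:360]; k=np.where(z>.0535)[0]
    if len(k): e.append((300+k[0]-.5,r))
e2=[]
for c in range(205,322,3):
    k=np.where(Z[165:195,c]<.032)[0]
    if len(k): e2.append((c,165+k[0]-.5))
A=fl(onplane('wrist',e,.055,st)); B=fl(onplane('wrist',e2,.035,st))
# left edge of board
e3=[]
for r in range(4,100,3):
    k=np.where(Z[r,150:230]>.033)[0]
    if len(k): e3.append((150+k[0]-.5,r))
C=fl(onplane('wrist',e3,.035,st))
for l in(A,B,C): print(l,np.degrees(np.arctan2(l[1],l[0])))
def inter(a,b):
    s=np.linalg.solve(np.array([a[:2],-b[:2]]).T,b[2:]-a[2:]); return a[2:]+s[0]*a[:2]
T=inter(A,B); print('plate/trough',T,'left/trough',inter(C,B),np.linalg.norm(T-inter(C,B)))
a=A[:2] if A[1]>0 else -A[:2]
print('corner',T+.235*a,'yaw',np.degrees(np.arctan2(a[1],a[0]))-90)
# from fixed cams: stud inner top edge
for c in('scene','side'):
    Q=np.load(c+'_P.npy'); 
    yaw=np.arctan2(a[1],a[0])-np.pi/2
    R=Ro.from_euler('z',yaw).as_matrix()[:2,:2]; O=T+.235*a
    q=Q.reshape(-1,3); q=q[~np.isnan(q[:,0])]; J=(q[:,:2]-O)@R
    k=(q[:,2]>.05)&(q[:,2]<.06)&(J[:,0]>-.19)&(J[:,0]<-.02)&(J[:,1]>-.03)&(J[:,1]<.05); print(c,'stud y range',np.percentile(J[k,1],[1,5,50,95,99]),k.sum())
    k=(q[:,2]>.05)&(q[:,2]<.06)&(J[:,1]>-.22)&(J[:,1]<.02)&(J[:,0]>-.03)&(J[:,0]<.05); print(c,'plate x range',np.percentile(J[k,0],[1,5,50,95,99]),k.sum())
    k=(q[:,2]>.03)&(q[:,2]<.04)&(J[:,1]>-.15)&(J[:,1]<.02)&(J[:,0]>-.25)&(J[:,0]<.05);print('board z',np.median(q[k,2]), np.percentile(J[k,0],[1,5,95,99]),np.percentile(J[k,1],[1,99]))
np.savez('jig.npz',O=O,yaw=yaw)
# blocks
q=P.reshape(-1,3); J=(q[:,:2]-O)@R
k=((q[:,2]>.045)&(q[:,2]<.065)&(J[:,0]<-.012)&(J[:,0]>-.21)&(J[:,1]>-.23)&(J[:,1]<-.05)).reshape(384,512)
n,l,s,ce=cv2.connectedComponentsWithStats(k.astype(np.uint8))
for i in range(1,n):
    if s[i,4]>30:
        j=J.reshape(384,512,2)[l==i]; print(ce[i],s[i,4],np.median(Z[l==i]),'x',j[:,0].min(),j[:,0].max(),'y',j[:,1].min(),j[:,1].max())
for n in('block0',):
    print([(x['point'],x['p']) for x in models.recognise('wrist',n)] )
E
```

```text
[ 0.0352  0.0355  0.0349  0.0351  0.036   0.0363  0.033   0.035   0.0349  0.0378  0.0484  0.0536  0.055   0.0542  0.0558  0.0549  0.0562  0.054   0.0564  0.0569  0.0542 -0.0003  0.0003 -0.001
 -0.0002]
[[0.0356 0.0362 0.0331 0.0346 0.0348 0.035  0.0044 0.0048 0.0051 0.0049 0.0058 0.0044 0.0057 0.0045]
 [0.0346 0.0336 0.0364 0.0357 0.0353 0.0362 0.0051 0.0046 0.0049 0.0043 0.0037 0.005  0.0047 0.0048]
 [0.0351 0.0361 0.036  0.034  0.0352 0.0347 0.0061 0.0053 0.0053 0.0045 0.0042 0.0046 0.0055 0.0041]
 [0.0365 0.0351 0.0346 0.0341 0.0346 0.034  0.0054 0.0052 0.0055 0.0054 0.004  0.0042 0.0064 0.0048]]
[ 0.1573 -0.9876  0.6324  0.1525] -80.94985
[ 0.9877  0.1561  0.5606 -0.002 ] 8.978982
[ 0.1569 -0.9876  0.4295  0.1572] -80.97441
plate/trough [0.6547 0.0128] left/trough [ 0.4574 -0.0184] 0.19973406
corner [0.6177 0.2449] yaw 9.05014
scene stud y range [0.0007 0.0015 0.0128 0.0244 0.0254] 434
scene plate x range [-0.0292 -0.0227  0.0116  0.0245  0.0254] 884
board z 0.0345562124948694 [-0.1982 -0.189  -0.0141  0.0247] [-0.1483  0.0004]
side stud y range [-0.0011  0.0006  0.0139  0.0252  0.027 ] 312
side plate x range [-0.0292 -0.0233  0.0088  0.0223  0.0235] 395
board z 0.03489907453716912 [-0.1998 -0.1919 -0.0108 -0.0023] [-0.1475 -0.0177]
[262.5111 140.4202] 495 0.05492159196103069 x -0.11490375867442126 -0.07654711737345214 y -0.1891842137479655 -0.156975272639335
[308.1231 155.5924] 471 0.05681534899450219 x -0.05351891801806461 -0.016846431376919324 y -0.21209164041846054 -0.17487105128939748
[222.7125 160.7598] 487 0.054855010530367176 x -0.1685183503245579 -0.12892749101665765 y -0.2199712566135812 -0.18142213603950758
[]
```

```bash
python3 - <<'E'
from h import *
np.set_printoptions(precision=4,suppress=True)
g=[.5337,-.3107]
ctrl.movep([*g,.10],quat(79.0))
ctrl.movel([*g,.017],max_speed=.12)
s=get_state();print(s['tcp_pos'],s['contact_force'])
ctrl.close_gripper(force=90)
s=get_state();print(s['tcp_pos'],s['contact_force'],s['width'],s['time'])
ctrl.movel([*g,.12],max_speed=.15)
s=get_state();print(s['tcp_pos'],s['contact_force'],s['wrist_torque'],s['width'],s['time'])
im,d,st=grab('wrist'); cv2.imwrite('pics/w2.png',im)
im,d,st=grab('side'); cv2.imwrite('pics/s2.png',im[60:260,150:400])
E
```

```text
[ 0.5344 -0.3108  0.0179] [ 0.7052 -0.2256  0.0253]
[ 0.5339 -0.3108  0.0173] [-1.1714  0.7505  4.3849] 0.01935611913874353 8.0833
[ 0.5329 -0.3107  0.1189] [-0.1823  0.2084 -3.236 ] [0.0328 0.025  0.0146] 0.019056936707628376 8.9167
```

View pics/w2.png

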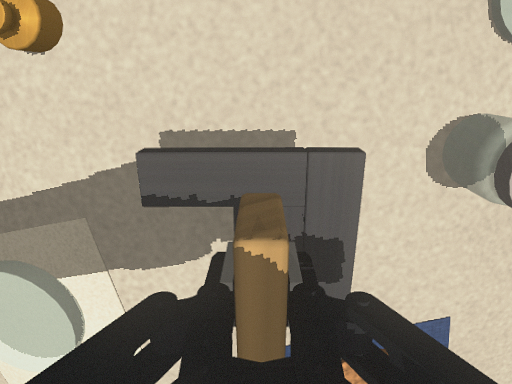

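View pics/s2.png

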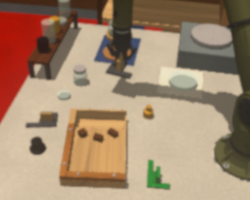

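```bash
cat >> h.py <<'E'
import os
if os.path.exists('jig.npz'):
    _j=np.load('jig.npz'); JO=_j['O']; JY=float(np.degrees(_j['yaw']))
    JR=Ro.from_euler('z',JY,degrees=True).as_matrix()[:2,:2]
def j2w(x,y): return JO+JR@[x,y]
def w2j(p): return JR.T@(np.array(p[:2])-JO)
E
python3 - <<'E'
from h import *
np.set_printoptions(precision=4,suppress=True)
im,d,st=grab('wrist'); P=cloud('wrist',d,st)
print('leg top z rel tcp',np.nanmedian(P[160:190,150:230,2])-st['tcp_pos'][2],np.nanmedian(P[180:240,315:345,2])-st['tcp_pos'][2])
gg=im.astype(float).mean(2)
z=st['tcp_pos'][2]-.0055
q=st['eef_rot'];Rt=Ro.from_quat([q[1],q[2],q[3],q[0]])
# corner pixels of top face: (365,~155)? print in tool
for px in((307,154),(365,154),(137,154)):
    print(px,Rt.inv().apply(onplane('wrist',[px],z,st)[0]-st['tcp_pos']))
p=j2w(-.063,-.08)
ctrl.movep([*p,.14],quat(JY))
s=get_state();print(w2j(s['tcp_pos']),s['tcp_pos'],s['contact_force'],s['time'])
ctrl.movel([*p,.080],max_speed=.15)
im,d,st=grab('wrist'); cv2.imwrite('pics/w3.png',im); P=cloud('wrist',d,st); np.save('w3P.npy',P)
im,d,st=grab('scene'); cv2.imwrite('pics/s3.png',cv2.resize(im[130:280,150:380],None,fx=3,fy=3))
E
```

```text
leg top z rel tcp -0.00513130553910196 -0.0053713136808114376
(307, 154) [0.0517 0.0213 0.0055]
(365, 154) [0.0519 0.0489 0.0054]
(137, 154) [ 0.0518 -0.0593  0.0057]
[-0.0629 -0.0813] [0.5684 0.1547 0.1398] [ 0.212   0.2509 -3.1342] 10.775
```

View pics/w3.png

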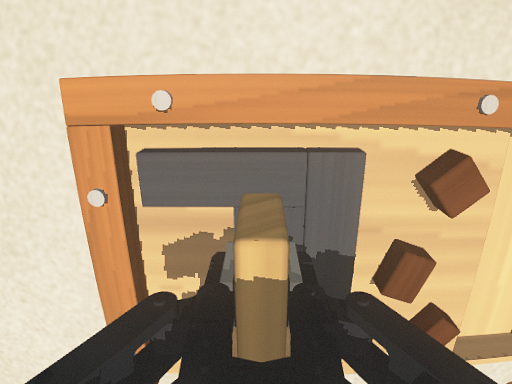

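View pics/s3.png

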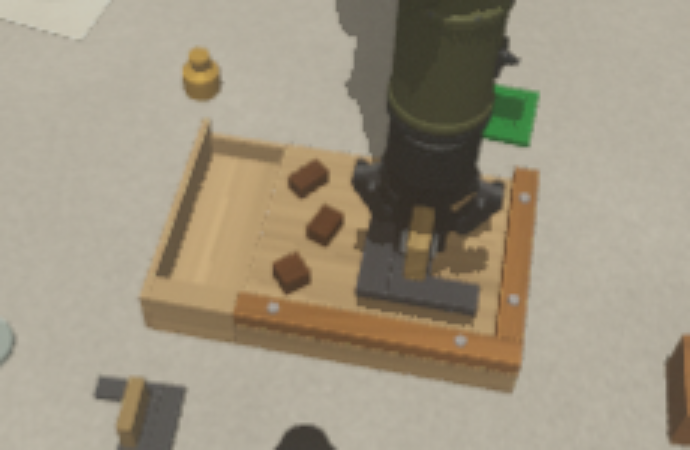

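```bash
python3 - <<'E'
from h import *
np.set_printoptions(precision=4,suppress=True)
ctrl.movel([*j2w(-.061,-.08),.0537],max_speed=.08)
s=get_state();print(w2j(s['tcp_pos']),s['tcp_pos'],s['contact_force'],s['time'])
ctrl.movel([*j2w(-.061,-.15),.0537],max_speed=.06)
s=get_state();print(w2j(s['tcp_pos']),s['tcp_pos'],s['contact_force'],s['wrist_torque'],s['time'])
im,d,st=grab('scene'); cv2.imwrite('pics/s4.png',cv2.resize(im[130:280,150:380],None,fx=3,fy=3))
E
```

```text
[-0.0614 -0.08  ] [0.5696 0.1562 0.0528] [ 1.4655 -0.5828 -3.2422] 11.9083
[-0.061  -0.1494] [0.581  0.0878 0.0537] [ 0.1645 -0.363  -2.3011] [ 0.0502 -0.0065  0.0431] 13.225
```

View pics/s4.png

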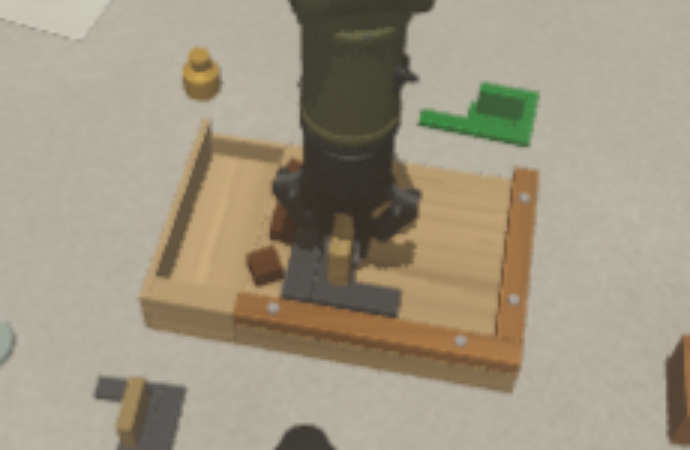

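The blocks are sliding ahead of the long edge, so I'll continue past the trough edge.

```bash
python3 - <<'E'
from h import *
np.set_printoptions(precision=4,suppress=True)
ctrl.movel([*j2w(-.061,-.197),.0537],max_speed=.06)
s=get_state();print(w2j(s['tcp_pos']),s['tcp_pos'],s['contact_force'],s['wrist_torque'],s['time'])
im,d,st=grab('scene'); a=cv2.resize(im[150:270,170:360],None,fx=4,fy=3); 
cv2.imwrite('pics/s5.png',a)
im,d,st=grab('side'); cv2.imwrite('pics/s5b.png',cv2.resize(im[150:260,190:310],None,fx=5,fy=5))
E
```

```text
[-0.061  -0.1965] [0.5884 0.0413 0.0537] [ 0.5381  0.0407 -3.267 ] [ 0.0595 -0.0238  0.0089] 14.2083
```

View pics/s5.png

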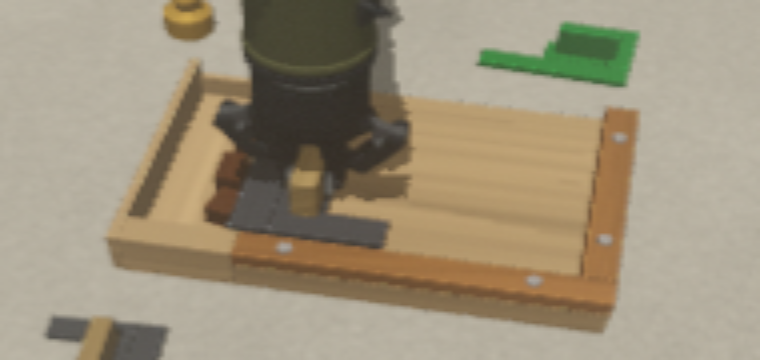

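View pics/s5b.png

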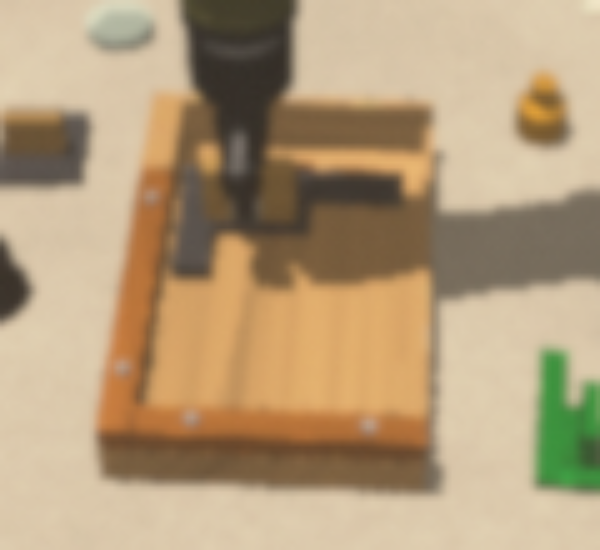

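```bash
python3 - <<'E'
from h import *
np.set_printoptions(precision=4,suppress=True)
ctrl.movel([*j2w(-.061,-.195),.10],max_speed=.12)
ctrl.movep([*j2w(-.075,-.085),.11],quat(JY+90))
s=get_state();print(w2j(s['tcp_pos']),s['tcp_pos'],s['contact_force'],s['wrist_torque'],s['time'])
im,d,st=grab('scene'); a=cv2.resize(im[150:270,170:360],None,fx=4,fy=3); 
cv2.imwrite('pics/s6.png',a); P=cloud('scene',d,st)
im,d2,st=grab('side'); cv2.imwrite('pics/s6b.png',cv2.resize(im[150:260,190:310],None,fx=5,fy=5)); P2=cloud('side',d2)
for Q in(P,P2):
    q=Q.reshape(-1,3);q=q[~np.isnan(q[:,0])];J=(q[:,:2]-JO)@JR
    k=(J[:,0]>-.19)&(J[:,0]<-.005)&(J[:,1]>-.31)&(J[:,1]<-.24)&(q[:,2]>.012)
    print('trough stuff zmax',k.sum(),q[k,2].max() if k.any() else 0)
im,d,st=grab('wrist'); cv2.imwrite('pics/w6.png',im)
E
```

```text
[-0.0753 -0.0858] [0.5568 0.1483 0.1092] [-0.2017 -0.2801 -2.7382] [0.0076 0.0276 0.0413] 15.8583
trough stuff zmax 278 0.036027716190112136
trough stuff zmax 49 0.6053395514359341
```

View pics/s6.png

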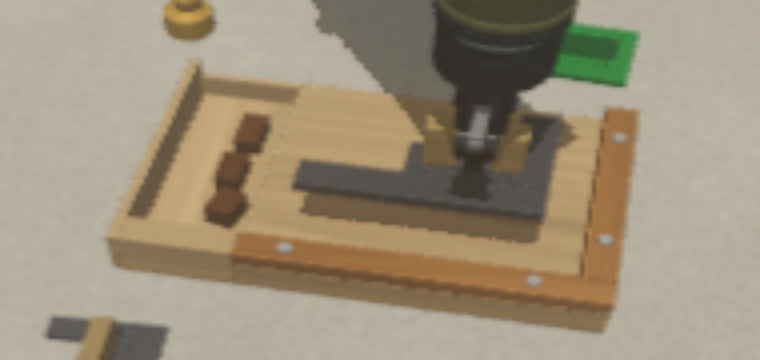

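View pics/s6b.png

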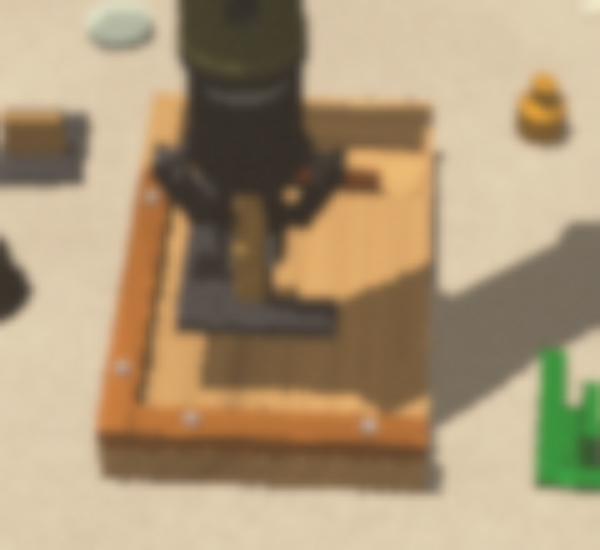

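View pics/w6.png

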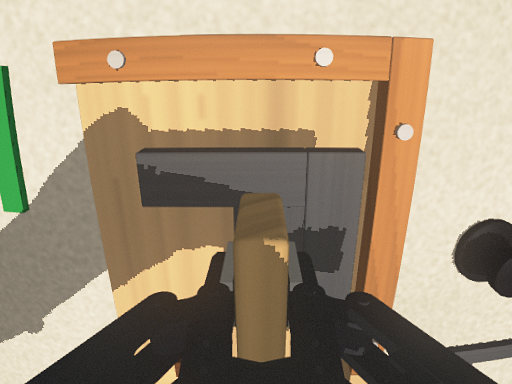

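All three blocks now lie in the trough, at (252,132), (232,170) and (226,207) in the crop. Next I'll seat the square with force feedback.

```bash
python3 - <<'E'
from h import *
np.set_printoptions(precision=4,suppress=True)
def F():
    f=[];tq=[]
    for _ in range(3):
        s=get_state(); f.append(s['contact_force']); tq.append(s['wrist_torque']); ctrl.pause(.03)
    f=np.mean(f,0); tq=np.mean(tq,0); return np.r_[JR.T@f[:2],f[2]],np.r_[JR.T@tq[:2],tq[2]],s
x,y=-.062,-.067
ctrl.movel([*j2w(x,y),.060],max_speed=.12); ctrl.pause(.2)
f0,t0,s=F(); print('free',f0,t0,w2j(s['tcp_pos']),s['tcp_pos'][2],s['time'])
z=.0545
while z>.0500:
    ctrl.movel([*j2w(x,y),z],max_speed=.03); f,t,s=F()
    print('z',z,s['tcp_pos'][2],f-f0)
    if f[2]-f0[2]>4: break
    z-=.0005
print(s['time'],z)
np.savez('seat.npz',f0=f0,t0=t0,z=z)
E
```

```text
free [ 0.035  -0.0871 -2.8729] [ 0.0253  0.0287 -0.0271] [-0.0617 -0.0672] 0.06060131987047476 16.8833
z 0.0545 0.05439614747553879 [ 0.1006  0.2795 -0.1807]
z 0.054 0.054016870384198085 [ 0.3409 -0.0027 -0.1796]
z 0.0535 0.05349370985643355 [ 0.3311 -0.171  -0.6429]
z 0.053 0.05300512808759307 [ 0.1622 -0.1387  0.0711]
z 0.0525 0.05249871343703051 [ 0.0597  0.3376 -0.2225]
z 0.052 0.052345781329198836 [-1.8275 -0.5469  5.9986]
19.0667 0.052
```

```bash
cat >> h.py <<'E'
def F(n=3):
    f=[];tq=[]
    for _ in range(n):
        s=get_state(); f.append(s['contact_force']); tq.append(s['wrist_torque']); ctrl.pause(.03)
    f=np.mean(f,0); tq=np.mean(tq,0); return np.r_[JR.T@f[:2],f[2]],np.r_[JR.T@tq[:2],tq[2]],s
E
python3 - <<'E'
from h import *
np.set_printoptions(precision=4,suppress=True)
k=np.load('seat.npz'); f0=k['f0'];t0=k['t0']; z=.0521
x,y=-.062,-.067
ctrl.movel([*j2w(-.054,y),z],max_speed=.04); x=-.054
f,t,s=F();print(f-f0,t-t0,w2j(s['tcp_pos']))
while x<-.040:
    x+=.0007; ctrl.movel([*j2w(x,y),z],max_speed=.03); f,t,s=F(2)
    print('x',round(x,4),f-f0,(t-t0)[2],w2j(s['tcp_pos']))
    if f[0]-f0[0]<-7: break
ctrl.movel([*j2w(x,-.060),z],max_speed=.04); y=-.060
while y<-.042:
    y+=.0007; ctrl.movel([*j2w(x,y),z],max_speed=.03); f,t,s=F(2)
    print('y',round(y,4),f-f0,(t-t0)[2],w2j(s['tcp_pos']))
    if f[1]-f0[1]<-9: break
print(s['time'],x,y)
np.savez('xy.npz',x=x,y=y,z=z)
E
```

```text
[1.17   0.4378 5.3735] [-0.0498 -0.1762  0.0191] [-0.0532 -0.0668]
x -0.0533 [ 0.102  -0.007   8.7043] -0.02586811251632332 [-0.0531 -0.0667]
x -0.0526 [-2.3123  0.5408 10.5075] -0.045321477375610125 [-0.0531 -0.0668]
x -0.0519 [-5.6942  0.0113 12.1221] -0.050357610048011495 [-0.0531 -0.0668]
x -0.0512 [-5.9194 -0.0988 12.3781] -0.05927316252203513 [-0.0526 -0.0667]
x -0.0505 [-5.4576 -0.1557 12.8869] -0.035743207806965605 [-0.052  -0.0668]
x -0.0498 [-5.5784 -0.1582 12.3139] -0.027247938988226656 [-0.0513 -0.0667]
x -0.0491 [-6.2686 -0.0483 12.0087] -0.06244078326314294 [-0.0505 -0.0667]
x -0.0484 [-5.2268 -0.1679 12.8051] -0.05348330519405872 [-0.0499 -0.0667]
x -0.0477 [-7.2745  0.2862 13.035 ] -0.09245437754288659 [-0.0493 -0.0666]
y -0.0593 [-7.1338 -8.4391 16.5306] 0.014517771268893075 [-0.0492 -0.0624]
y -0.0586 [-7.0932 -8.6266 18.6672] -0.01644754869304751 [-0.0492 -0.0622]
y -0.0579 [ -7.1127 -10.6268  18.5737] 0.006755998808881027 [-0.0492 -0.062 ]
23.6417 -0.047700000000000006 -0.0579
```

```bash
python3 - <<'E'
from h import *
np.set_printoptions(precision=4,suppress=True)
f0=np.load('seat.npz')['f0'];t0=np.load('seat.npz')['t0']
x,y=-.0477,-.0579; z=.0521
f,t,s=F();print(f-f0,t-t0,w2j(s['tcp_pos']),s['tcp_pos'][2],Ro.from_quat(np.roll(s['eef_rot'],-1)).as_euler('zyx',degrees=True))
for _ in range(10):
    z+=.0004; ctrl.movel([*j2w(x,y),z],max_speed=.03); f,t,s=F(2)
    print(z,s['tcp_pos'][2],f-f0,t-t0,w2j(s['tcp_pos']))
    if f[2]-f0[2]<3.5: break
im,d,st=grab('wrist'); cv2.imwrite('pics/w7.png',im)
print(s['time'])
E
```

```text
[-7.7237 -9.9879 18.2058] [-1.6927  1.1886 -0.0244] [-0.0492 -0.062 ] 0.05240930494401828 [-98.9088  -0.1087 179.6012]
0.0525 0.052443552239375246 [-6.2343 -8.0311 14.7476] [-1.3111  0.9146 -0.0456] [-0.0492 -0.0613]
0.052899999999999996 0.052472383840860524 [-4.1885 -5.9601  9.9114] [-0.9267  0.6646 -0.0891] [-0.0492 -0.0605]
0.05329999999999999 0.05251274820111235 [-4.0616 -4.2596  5.5429] [-0.7437  0.7364 -0.1535] [-0.0491 -0.0594]
0.05369999999999999 0.0527669529277254 [-4.7213 -1.6525 -0.2803] [-0.3195  1.0072 -0.2128] [-0.049  -0.0581]
25.0083
```

View pics/w7.png

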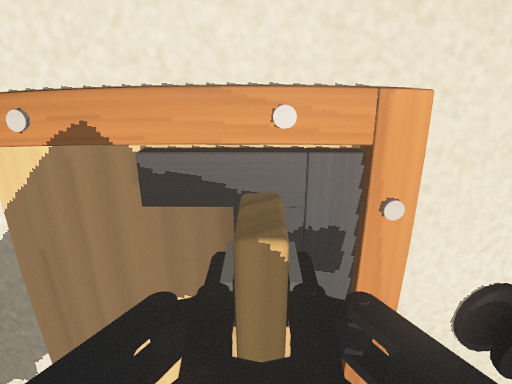

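```bash
python3 - <<'E'
from h import *
np.set_printoptions(precision=4,suppress=True)
f0=np.load('seat.npz')['f0'];t0=np.load('seat.npz')['t0']
x,y,z=-.0477,-.0579,.0534
ctrl.movel([*j2w(x,y),z],max_speed=.03)
while y<-.042:
    y+=.0008; ctrl.movel([*j2w(x,y),z],max_speed=.03); f,t,s=F(2); df=f-f0
    print('y',round(y,4),round(z,4),df,(t-t0),w2j(s['tcp_pos']),s['tcp_pos'][2])
    if df[2]>5: z+=.0002
    if df[2]<1.5: z-=.0003
    if df[1]<-9: break
print(s['time'],x,y,z)
im,d,st=grab('wrist'); cv2.imwrite('pics/w8.png',im)
E
```

```text
y -0.0571 0.0534 [-5.8949 -1.4198  0.0085] [-0.3257  1.2608 -0.2462] [-0.049  -0.0572] 0.05273054948450745
y -0.0563 0.0531 [-6.426  -3.2178  1.2877] [-0.5252  1.4056 -0.2266] [-0.049  -0.0569] 0.05258262633412325
y -0.0555 0.0528 [-7.8676 -5.0113  4.6923] [-0.8961  1.5585 -0.1795] [-0.0491 -0.0568] 0.05251890660627426
y -0.0547 0.0528 [-7.7791 -3.9865  5.4127] [-0.9056  1.5063 -0.2137] [-0.0491 -0.056 ] 0.05257445150797353
y -0.0539 0.053 [-6.4389 -3.262   3.103 ] [-0.6328  1.4263 -0.264 ] [-0.049  -0.0546] 0.05261329692904533
y -0.0531 0.053 [-6.9218 -2.4709  2.8367] [-0.7157  1.4313 -0.2058] [-0.049  -0.0539] 0.05259431295115487
y -0.0523 0.053 [-6.6121 -3.6512  3.9123] [-0.7282  1.4355 -0.2447] [-0.049  -0.0532] 0.05261224353747263
y -0.0515 0.053 [-6.7425 -5.1548  4.5516] [-1.0448  1.4583 -0.1375] [-0.0491 -0.0532] 0.05259267587301691
y -0.0507 0.053 [-7.9722 -7.2917  5.2526] [-1.322   1.5548 -0.1238] [-0.049  -0.0532] 0.05261980107024401
y -0.0499 0.0532 [-7.6598 -8.6305  5.3501] [-1.6872  1.4919 -0.0248] [-0.0491 -0.0532] 0.05268923256968467
y -0.0491 0.0534 [ -7.4677 -10.4748   5.7486] [-2.0397  1.4544 -0.0223] [-0.0491 -0.0532] 0.052755682486388004
28.7917 -0.0477 -0.04909999999999998 0.053599999999999995
```

View pics/w8.png

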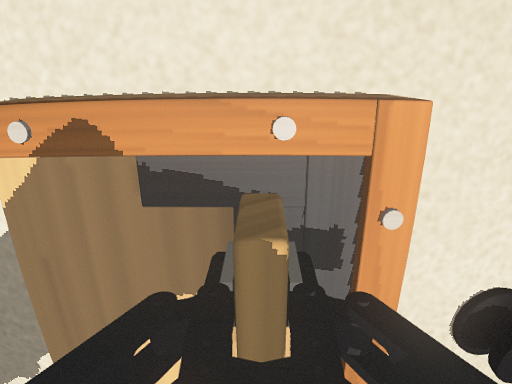

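```bash
python3 - <<'E'
from h import *
np.set_printoptions(precision=4,suppress=True)
f0=np.load('seat.npz')['f0'];t0=np.load('seat.npz')['t0']
def rep(n):
    f,t,s=F(4); R=Ro.from_quat(np.roll(s['eef_rot'],-1)).as_matrix()
    print(n,f-f0,t-t0,w2j(s['tcp_pos']),s['tcp_pos'][2],'yaw-jig',np.degrees(np.arctan2(R[1,0],R[0,0]))-JY-90,'tilt jig',np.degrees(JR.T@R[:2,2]),s['time'])
rep(0)
for x,y,z in((-.0470,-.0485,.0528),(-.0462,-.0485,.0526),(-.0454,-.0480,.0526)):
    ctrl.movel([*j2w(x,y),z],max_speed=.03); rep((x,y,z))
for c in('wrist','scene','side'):
    im,d,st=grab(c); np.save(c+'_e.npy',cloud(c,d,st)); cv2.imwrite(f'pics/{c}9.png',im)
im=cv2.imread('pics/scene9.png'); cv2.imwrite('pics/scene9c.png',cv2.resize(im[150:270,170:360],None,fx=4,fy=4,interpolation=cv2.INTER_CUBIC))
E
```

```text
0 [ -7.1649 -10.1911   5.3011] [-2.0449  1.4553 -0.0129] [-0.0491 -0.0532] 0.05274876018116357 yaw-jig -0.10700654483896699 tilt jig [-0.1942 -0.362 ] 28.975
(-0.047, -0.0485, 0.0528) [-11.6613 -13.4069  12.6724] [-2.309   2.2123 -0.0377] [-0.0491 -0.0532] 0.052657186439423215 yaw-jig -0.12163766517248575 tilt jig [-0.2526 -0.4456] 29.3583
(-0.0462, -0.0485, 0.0526) [-15.2565 -13.5814  16.318 ] [-2.4168  2.7175 -0.0096] [-0.0491 -0.0532] 0.052631767809067156 yaw-jig -0.10731122880049782 tilt jig [-0.3224 -0.4774] 29.7417
(-0.0454, -0.048, 0.0526) [-18.4048 -15.5986  19.0828] [-2.5566  3.2215 -0.0021] [-0.0491 -0.0533] 0.05265801824701716 yaw-jig -0.11084593673150778 tilt jig [-0.3993 -0.5411] 30.125
```

View pics/scene9c.png

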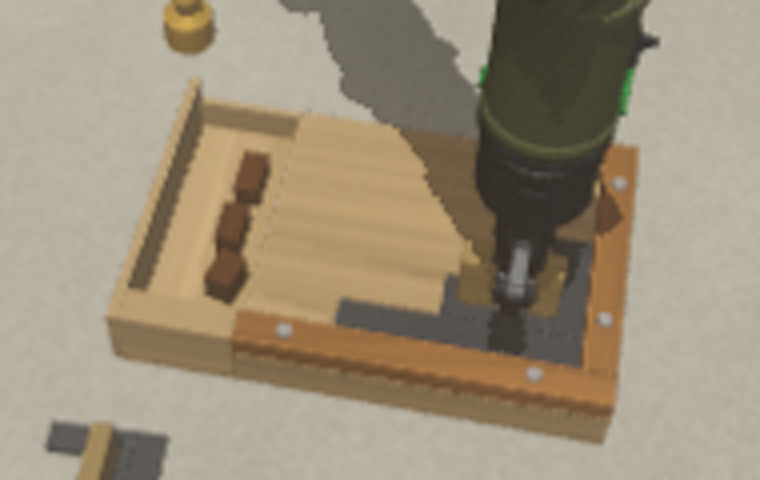

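View pics/wrist9.png

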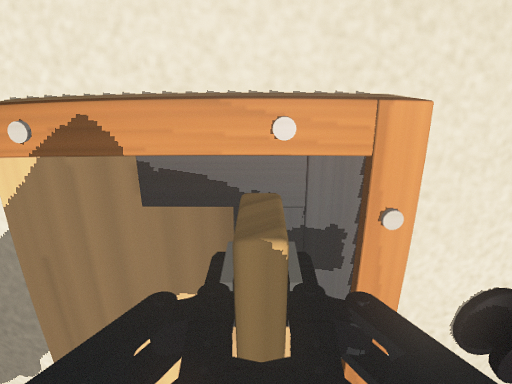

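```bash
python3 - <<'E'
from h import *
np.set_printoptions(precision=4,suppress=True)
P=np.load('wrist_e.npy')
def pl(mask):
    q=P[mask]; J=(q[:,:2]-JO)@JR; A=np.c_[J,np.ones(len(J))]
    k=np.ones(len(J),bool)
    for _ in range(3):
        c=np.linalg.lstsq(A[k],q[k,2],rcond=None)[0]; r=q[:,2]-A@c; k=abs(r)<.003
    return c,k.sum(),J.min(0),J.max(0)
J=((P[...,:2].reshape(-1,2)-JO)@JR).reshape(384,512,2); Z=P[...,2]
m=np.zeros((384,512),bool); m[160:203,145:232]=1; m[160:203,292:355]=1; m[205:280,312:345]=1
c,n,a,b=pl(m); print('square top: slope deg',np.degrees(c[:2]),'z at corner/legs',c[2],c[2]-.11*c[0],c[2]-.17*c[1],n,a,b)
m=np.zeros((384,512),bool); m[170:280,60:125]=1; print('board',pl(m)[0])
# square edge scan near plate: depth across columns for several rows
for r in(175,200,225,250,275): print(r,[(c,round(J[r,c,0]*1000,1),round(Z[r,c]*1000)) for c in range(350,376,3)])
# fixed views: long leg outer edge vs plate
Q=np.load('scene_e.npy'); im=cv2.imread('pics/scene9.png')
print('bystanders/blocks:')
for c in('scene','side'):
  C=np.load(c+'_e.npy')
  for n in ('block0','weight','lap_knob','jar','blank_small','square'):
    for k in models.masks_of(c,n)[:4]:
        if k['p']<.5: continue
        q=C[k['mask']]; q=q[~np.isnan(q[:,0])]
        if len(q): md=np.median(q,0); print(c,n,round(k['p'],2),md,w2j(md),q[:,2].max())
print(get_state()['time'])
E
```

```text
** On entry to DLASCL parameter number  4 had an illegal value
 ** On entry to DLASCL parameter number  4 had an illegal valueTraceback (most recent call last):
  File "<stdin>", line 12, in <module>
  File "<stdin>", line 8, in pl
    x, resids, rank, s = _umath_linalg.lstsq(a, b, rcond,
                         ~~~~~~~~~~~~~~~~~~~^^^^^^^^^^^^^
                                             signature=signature)
                                             ^^^^^^^^^^^^^^^^^^^^
    raise LinAlgError("SVD did not converge in Linear Least Squares")
numpy.linalg.LinAlgError: SVD did not converge in Linear Least Squares
```

```bash
python3 - <<'E'
from h import *
np.set_printoptions(precision=4,suppress=True)
P=np.load('wrist_e.npy')
def pl(mask):
    q=P[mask]; q=q[~np.isnan(q[:,0])]; J=(q[:,:2]-JO)@JR; A=np.c_[J,np.ones(len(J))]
    k=abs(q[:,2]-np.median(q[:,2]))<.006
    for _ in range(3):
        c=np.linalg.lstsq(A[k],q[k,2],rcond=None)[0]; r=q[:,2]-A@c; k=abs(r)<.003
    return c,k.sum(),J.min(0),J.max(0)
J=((P[...,:2].reshape(-1,2)-JO)@JR).reshape(384,512,2); Z=P[...,2]
m=np.zeros((384,512),bool); m[160:203,145:232]=1; m[160:203,292:355]=1; m[205:280,312:345]=1
c,n,a,b=pl(m); print('square top: slope deg',np.degrees(c[:2]),'z at corner/legs',c[2],c[2]-.11*c[0],c[2]-.17*c[1],n,a,b)
m=np.zeros((384,512),bool); m[170:280,60:125]=1; print('board',pl(m)[0])
for r in(175,200,225,250,275): print(r,[(c,float(round(J[r,c,0]*1000,1)),float(round(Z[r,c]*1000))) for c in range(344,376,3)])
for c in('scene','side'):
  C=np.load(c+'_e.npy')
  for n in ('block0','weight','lap_knob','jar','blank_small','square'):
    for k in models.masks_of(c,n)[:4]:
        if k['p']<.5: continue
        q=C[k['mask']]; q=q[~np.isnan(q[:,0])]
        if len(q): md=np.median(q,0); print(c,n,round(k['p'],2),md,w2j(md),q[:,2].max())
print(get_state()['time'])
E
```

```text
square top: slope deg [-0.2721 -0.1921] z at corner/legs 0.046954074633244 0.04747638952598281 0.04752402252994366 8835 [-0.1073 -0.0711] [-0.0032 -0.0038]
board [0.0005 0.     0.0351]
175 [(344, -9.4, 47.0), (347, -7.9, 46.0), (350, -6.8, 48.0), (353, -5.3, 48.0), (356, -4.0, 48.0), (359, -2.1, 47.0), (362, -1.0, 48.0), (365, 0.2, 49.0), (368, 0.4, 52.0), (371, 0.7, 55.0), (374, 2.0, 56.0)]
200 [(344, -8.5, 47.0), (347, -7.1, 48.0), (350, -5.4, 47.0), (353, -4.2, 48.0), (356, -2.4, 47.0), (359, -1.0, 47.0), (362, 0.3, 48.0), (365, 0.1, 53.0), (368, 1.0, 55.0), (371, 2.3, 55.0), (374, 3.9, 55.0)]
225 [(344, -7.3, 47.0), (347, -5.6, 47.0), (350, -3.8, 46.0), (353, -2.5, 47.0), (356, -1.2, 48.0), (359, 0.3, 48.0), (362, 0.5, 52.0), (365, 0.6, 56.0), (368, 2.4, 55.0), (371, 3.5, 56.0), (374, 5.4, 55.0)]
250 [(344, -6.0, 48.0), (347, -4.3, 47.0), (350, -3.0, 48.0), (353, -1.1, 47.0), (356, 0.2, 48.0), (359, 0.2, 53.0), (362, 1.0, 55.0), (365, 2.5, 55.0), (368, 4.0, 55.0), (371, 5.5, 55.0), (374, 6.5, 56.0)]Traceback (most recent call last):
  File "<stdin>", line 14, in <module>
ValueError: cannot convert float NaN to integer
```

```bash
python3 - <<'E'
from h import *
np.set_printoptions(precision=4,suppress=True)
f0=np.load('seat.npz')['f0'];t0=np.load('seat.npz')['t0']
ctrl.movel([*j2w(-.0466,-.0486),.0523],max_speed=.02); ctrl.pause(.3)
f,t,s=F(4); R=Ro.from_quat(np.roll(s['eef_rot'],-1)).as_matrix()
print(f-f0,t-t0,w2j(s['tcp_pos']),s['tcp_pos'][2],'tilt',np.degrees(JR.T@R[:2,2]),s['width'],s['time'])
im,d,st=grab('wrist'); P=cloud('wrist',d,st)
m=np.zeros((384,512),bool); m[160:203,145:232]=1; m[160:203,292:355]=1; m[205:280,312:345]=1
q=P[m]; q=q[~np.isnan(q[:,0])]; J=(q[:,:2]-JO)@JR; k=abs(q[:,2]-.047)<.004
c=np.linalg.lstsq(np.c_[J,np.ones(len(J))][k],q[k,2],rcond=None)[0]; print('slope',np.degrees(c[:2]),c[2])
for c in('scene','side'):
  im,d,st=grab(c); C=cloud(c,d)
  for n in ('block0','weight','lap_knob','jar','blank_small','square'):
    for k in models.masks_of(c,n)[:4]:
        if k['p']<.5: continue
        q=C[k['mask']]; q=q[~np.isnan(q[:,0])]
        if len(q): md=np.median(q,0); print(c,n,round(k['p'],2),md,w2j(md),q[:,2].max())
print(get_state()['time'])
E
```

```text
[-13.9789 -13.0889  17.5918] [-2.4387  2.7095 -0.022 ] [-0.0491 -0.0532] 0.052649563905134505 tilt [-0.269  -0.4649] 0.01913494380341407 30.9583
slope [-0.2347 -0.1857] 0.04697577823708407
scene block0 0.67 [ 0.5241 -0.0321  0.0256] [-0.136  -0.2588] 0.02955214960789254
scene block0 0.65 [ 0.6169 -0.0127  0.0302] [-0.0412 -0.2542] 0.03729887626669792
scene block0 0.51 [0.5945 0.1803 0.0474] [-0.0331 -0.0601] 0.14692451999857536
scene block0 0.5 [ 0.5721 -0.0266  0.0274] [-0.0877 -0.2609] 0.033018019446383495
scene weight 0.74 [ 0.3952 -0.142   0.0302] [-0.2805 -0.3471] 0.05816654443009894
scene jar 0.58 [ 0.728  -0.301   0.0591] [ 0.023  -0.5565] 0.08411366699886669
scene blank_small 0.66 [ 0.7665 -0.2015  0.0117] [ 0.0768 -0.4643] 0.0163920476610242
scene square 0.95 [0.593  0.1829 0.0473] [-0.0341 -0.0573] 0.1512911495886543
scene square 0.79 [ 0.7913 -0.0178  0.0086] [ 0.1302 -0.2867] 0.04864007475787857
side block0 0.52 [ 0.5169 -0.03    0.0268] [-0.1428 -0.2557] 0.028391052569160635
side weight 0.61 [ 0.3847 -0.1365  0.0311] [-0.29 -0.34] 0.05871103411628409
side lap_knob 0.7 [0.7681 0.1317 0.0129] [ 0.1307 -0.1355] 0.05231009752254678
side blank_small 0.58 [ 0.7732 -0.1909  0.012 ] [ 0.085  -0.4548] 0.015559696818077562
side square 0.94 [0.5782 0.2096 0.0482] [-0.0445 -0.0286] 0.10251332181505224
side square 0.87 [ 0.7824 -0.0248  0.0107] [ 0.1202 -0.2923] 0.05239939274294381
side square 0.66 [0.3209 0.1888 0.0087] [-0.3019 -0.0087] 0.05028204612259879
31.7417
```

```bash
python3 - <<'E'
from h import *
ticket.close_job(); print(get_state()['time'])
E
```

```text
the job is handed in; nothing more can be done
the job is handed in; nothing more can be done
```

I gripped the larger dark square at 90 N and swept all three blocks into the trough with its long outer edge. I then turned it, seated it in the fence corner by force feedback, and handed the job in still gripping and pressing, at about 32 s.

**Seating:**
- **Push:** about 14 N on the far fence, 13 N on the side fence and 18 N down. The position did not move as I pushed harder, and the twist was near zero.
- **Against the long far fence:** depth images showed no gap along the part in view.
- **Against the side fence:** contact is judged from the force and position readings only, because the fence hid that edge from the wrist camera.
- **Flatness:** the square is tilted by 0.2–0.3° from the push at bar height, so its leg ends sit about 0.5 mm high. I eased the push slightly but did not remove the tilt.

**Blocks:** the scene camera shows all three inside the trough. The one nearest the far fence may be leaning, as its highest reading was 37 mm against 33 mm at most if it lay flat on any face. The side camera could see only one of them.

**Bystanders:** the weight, lap knob, jar and small disc were last seen within a few millimetres of where they started, apart from one side-camera reading of the small disc that was off by about 10 mm. The scene camera has that disc within about 2 mm. I did not re-measure the large disc, bottle or box, but the arm never went near the bottle or box.

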